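# Wedge a rocking casting firm on the surface plate

### The arm

A 7-joint arm with a two-finger parallel gripper is mounted at the origin on the work surface. World frame = base frame: x ahead of the robot, y to its left, z up, the work surface at z = 0. Lengths are in m, angles in rad, forces in N, time in s.
With the tool pointing down it reaches from about 0.4 to 0.9 m from the base axis. Payload 5.5 kg.
Tool frame: the origin (TCP) lies midway between the tips of the shut fingers; the grasp point (between the pads) lies 19 mm behind it; z points along the fingers, y is the line along which they close (so a half turn about z gives the same grasp; the last joint's range is limited). The gripper opens to 85 mm and grips with 20 to 120 N. Pads are 22 mm wide; open, the fingers measure 114 mm over their backs; the gripper's body (76 mm by 85 mm) begins 54 mm behind the grasp point. The pads swing forward as they close: fully open they stand 13 mm farther back than shut.
Start: joints at [-1.086, 0.501, -0.427, 1.55, 0.221, 1.138, -0.21], TCP at [0.143, 0.634, 0.231] pointing down, gripper open.
Joint ranges: [-2.88, 2.88], [-0.31, 2.03], [-1.54, 1.56], [0.2, 2.42], [-1.41, 4.55], [0.19, 2.02], [-2.57, 2.57]. Speed limits (rad/s): [2.57, 2.57, 3.14, 3.14, 3.14, 3.14, 3.14].

### API

Orientations are given as [roll, pitch, yaw] about the fixed x, y, z axes, in that order (R = Rz(yaw) Ry(pitch) Rx(roll)).
In Python, from station import readout, optics, bot gives the robot as it stands.
- The arm moves only by the tool arm_command, never from a script. Its argument "motion" is a list of rows, each a list of 7 numbers: the shift along the tool's x, y, z in m, then the turn, a rotation vector about the tool's x, y, z in degrees, then the gripper's target within -1 to 1 (fully open at 1, half-way at 0, shut at -1). A call has 1 to 12 rows; each row is the pose to reach, as a shift and turn from the pose commanded when the call began, along the tool's axes at that moment; what a row does not reach only later rows make up. A row lasts 1/10 s, in which the tool goes at most 50 mm and 8.59 degrees, less where a joint would pass 70% of its speed; a pose out of reach is approached as far as the arm can. A call with a gripper value outside its range is refused whole. The fingers move at their own pace and stop on an object; "force" is the grip in N (left out, the last holds). Time passes only in rows, so rows that repeat a pose let the fingers close. It gives the time, the measured TCP pose, the force, the opening and the grip force at its end, in the units of the state.
- readout.get_state(): the state, without advancing time (a new reading comes with each control period).
- optics.camera(name): name is "scene" or "side" or "wrist"; returns a dict with "frame" (400x640x3 uint8, red, green, blue), "camera_matrix" (3x3 intrinsics, pixels), "dist_coeffs" ([k1, k2, p1, p2, k3] as OpenCV has them; the pictures are not rectified), "eye" and "rotation" of the camera in the world; the wrist camera has in their place "tool_from_camera" (4x4, takes a point from camera to tool coordinates, whose origin is the TCP and whose axes are the flange's). Camera axes: x right, y up, looking along -z (the intrinsics and any distortion apply to the point x, -y, -z); pixel columns grow to the right and rows downward; lengths in m; the calibration is good to about 2 mm. A picture is of the moment at which its call begins: read the wrist's pose just before it. There is no depth.
- bot.hand_in(): hands the job in; it is judged then, once.
The state is a dict: "t": time; "q": joint angles; "qvel": joint speeds; "effort": joint torques, N m; "tcp_pos": TCP position; "eef_rot": TCP orientation; "ft_force": force on the tool from outside, world axes, zero at the start; "torque": the same for the moment, N m; "finger_gap": finger opening in m; "grip_force": force on a finger pad.
Only numpy, scipy, OpenCV 4.12 (cv2) and the standard library are available. Lean on these libraries where they do the work, as an engineer would, in place of code of your own. Each camera call takes 0.05 s, during which the arm holds its last target. There are 200 camera calls.

### The job

The gearbox casting on the surface plate rocks because one of its feet is short. Press down on its top over the short foot to feel it rock, push the steel wedge, thin end first, under that foot until the rock is just taken up and no further, then press firmly on the same corner again to prove that it sits firm and level. Do it all by pressing and pushing with the fingers, picking nothing up, do not drive the casting out of its place or disturb the other tools, and leave the wedge in place.

Things in the scene. Friction and masses are not known exactly. Their poses are not given: they have to be found in the camera images.
- plate: Cast-iron surface plate, 460 x 620 x 60 mm, fixed on the bench, its flat dark top 60 mm above the bench (z = 0.060). Origin: centre of its underside; z up.
- housing: Grey cast-iron gearbox housing on the plate, about 2.8 kg, 170 (x) x 128 (y) x 70 mm high, open on top, bright flange round the mouth, big round bearing boss on its +y side. Four feet 30 x 30 mm at x = +-66, y = +-48 mm, three with a round pad (15 mm dia.) below; the box's floor is 20 mm above the plate. The foot at +x, -y is short, without pad; at rest it sits level on those three. Origin: at plate level under the middle; z up.
- short_foot (a point): Point of the housing at plate level, straight below the middle of the short foot. That foot is flat below and ends 4.5 to 7.5 mm above the plate (unknown, different each time). It reaches 15 mm to each side along the housing's x and y; its open outer side faces the housing's -y.
- press_pad (a point): The spot to press: top of the flange's corner pad (34 x 30 mm, 70 mm above the plate), straight above the short foot. 3 to 4.5 N down here rocks the housing about its diagonal until the short foot touches the plate (the pad sinks 4.5 to 7.5 mm); let go, it falls back level.
- wedge: Loose plain steel taper wedge, 90 x 32 mm, 2 mm thick at the thin end, 14 mm at the upright square thick end (1 mm rise in 7.5), about 160 g, flat on the plate on the housing's -y side, thin end roughly towards the short foot. Origin: middle of its underside; +x points to the thin end (at +45 mm). It slides at about 1 N; tight under the foot, the push passes 5 N within 4 mm; it does not slip back.
- jack: Bystander: small screw jack, 42 mm dia. foot, 46 mm high, on the plate. Origin: centre of its underside.
- v_block: Bystander: dark steel V-block, 50 x 40 x 38 mm, on the plate. Origin: centre of its underside.
- square: Bystander: engineer's square lying flat on the plate, 120 x 75 mm, 14 mm thick. Origin: at the underside, near the middle.
- bush: Bystander: brass bush, 34 mm dia., 24 mm high, on the plate. Origin: centre of its underside.
- t_key: Bystander: hex key with a red T-handle, 100 mm wide, 135 mm long, 22 mm high, on the bench. Origin: under the handle's middle.
- caliper: Bystander: digital caliper, 230 mm long, 14 mm thick, on the bench. Origin: under the middle of its beam.
There are look-alikes about, which are no part of the job. Several things have the shape of the housing; the one meant has the colours described above. There is more than one size of the wedge; the one meant has the size given above.

How it is judged:
On the way, in this order (a step that is already met when the one before it is completed fails the run):
1. the housing is pressed over its short foot with the fingers and rocks (leans more than 1.4 degrees) (contact force between the fingers and housing above 1 N and angle between housing's own z axis and vertical above 0.025 rad and horizontal distance between the grasp point and press_pad below 0.06 m), for 0.1 s.
2. the wedge is pushed under the short foot and carries load, the housing level, the fingers off the housing (x of short_foot in the frame of wedge between -0.03 and 0.056 m and y of short_foot in the frame of wedge between -0.015 and 0.015 m and contact force between wedge and housing above 1 N and angle between housing's own z axis and vertical below 0.01 rad and contact force between the fingers and housing below 0.3 N), for 0.2 s.
3. the same corner is pressed again with more than 4 N and does not give (x of short_foot in the frame of wedge between -0.03 and 0.056 m and y of short_foot in the frame of wedge between -0.015 and 0.015 m and contact force between wedge and housing above 1 N and angle between housing's own z axis and vertical below 0.01 rad and contact force between the fingers and housing above 4 N and horizontal distance between the grasp point and press_pad below 0.06 m), for 0.2 s.
At the end, for the whole second after the job is handed in: The wedge lies flat under the short foot (foot's middle within 15 mm of its centre line, at most 11 mm past its thin end) and carries over 1 N of the housing; the housing is level within 0.57 degrees and its short foot within 12 mm of where it stood; all at rest (x of short_foot in the frame of wedge between -0.03 and 0.056 m and y of short_foot in the frame of wedge between -0.015 and 0.015 m and contact force between wedge and housing above 1 N and angle between housing's own z axis and vertical below 0.01 rad and linear speed of each of housing, wedge below 0.01 m/s and distance of short_foot from where it was at the start of the episode below 0.012 m and height (world z) of wedge below 0.065 m and angle between wedge's own z axis and vertical below 0.05 rad); the robot touches nothing.
It fails at once if the wedge is picked up or stood on end (height (world z) of wedge above 0.075 m or angle between wedge's own z axis and vertical above 0.25 rad).
It fails at once if the housing is lifted, tipped or shoved along (its short foot moved more than 15 mm) (height (world z) of housing above 0.07 m or angle between housing's own z axis and vertical above 0.15 rad or distance of short_foot from where it was at the start of the episode above 0.015 m).
It fails at once if a bystander (jack, V-block, square, bush, T-key or caliper) is moved more than 20 mm (distance of any of jack, v_block, square, bush, t_key, caliper from where it was at the start of the episode above 0.02 m).
It also fails if it takes over 72 s, if anything falls off the work surface, if the arm or the gripper's body presses on something with over 40 N, if the wrist force passes 120 N, or if a joint passes its speed limit or range.

## Working session

There is one attempt and no reset: what is moved stays moved. The work goes in short steps, Python scripts to look and compute and a tool call to move; the robot and the scene stay as the last step left them, time stands still between calls to the robot, and variables do not carry over. Pictures are saved under pics/ and viewed, at most 10 in all, crops included, and the job is handed in when it is done.

Besides the shell and the picture viewer there is one more tool, called after "Call:" by a JSON object that holds its "api" and its "payload", one argument or row to a line. arm_command: Moves the arm, as the interface text tells. Its arguments: {"type":"object","properties":{"motion":{"type":"array"},"force":{"type":"number"}},"required":["motion"]}

```bash
mkdir -p pics
cat > h.py <<'E'
import numpy as np, cv2
from scipy.spatial.transform import Rotation as R
from station import readout, optics, bot
def snap(name, fn):
    s=readout.get_state(); c=optics.camera(name)
    cv2.imwrite(f'pics/{fn}.png', c['frame'][:,:,::-1])
    if name=='wrist':
        T=np.eye(4); T[:3,:3]=R.from_euler('xyz',s['eef_rot']).as_matrix(); T[:3,3]=s['tcp_pos']
        W=T@np.array(c['tool_from_camera'])
        eye,rot=W[:3,3],W[:3,:3]
    else: eye,rot=np.array(c['eye']),np.array(c['rotation'])
    np.savez(f'pics/{fn}.npz',K=c['camera_matrix'],d=c['dist_coeffs'],eye=eye,rot=rot)
    return c
def world(fn,px,z):
    m=np.load(f'pics/{fn}.npz')
    u=cv2.undistortPoints(np.array(px,float).reshape(-1,1,2),m['K'],m['d']).reshape(-1,2)
    z=np.broadcast_to(z,len(u))
    d=np.c_[u[:,0],-u[:,1],-np.ones(len(u))]@m['rot'].T
    return m['eye']+d*((z-m['eye'][2])/d[:,2])[:,None]
def pix(fn,P):
    m=np.load(f'pics/{fn}.npz'); p=(np.array(P,float)-m['eye'])@m['rot']
    p=p*[1,-1,-1]
    return cv2.projectPoints(p.reshape(-1,1,3),np.zeros(3),np.zeros(3),m['K'],m['d'])[0].reshape(-1,2)
E
python3 - <<'E'
from h import *
s=readout.get_state(); print(s)
for n in('scene','side','wrist'):
    c=snap(n,n+'0'); m=np.load(f'pics/{n}0.npz'); print(n,m['eye'],-m['rot'][:,2])
a=cv2.imread('pics/scene0.png'); b=cv2.imread('pics/side0.png')
E
```

```text
{'t': 0.0, 'q': array([-1.08579436,  0.50188137, -0.42675119,  1.55150215,  0.22080803,
        1.13830618, -0.2102882 ]), 'qvel': array([-4.10271174e-04,  1.00079371e-03,  1.64017602e-04,  7.58272283e-04,
        2.62627549e-05,  1.92646309e-03, -5.73273875e-04]), 'effort': array([ 6.13747125e-04, -5.69520056e+01, -5.81622228e+00, -2.80932498e+01,
        1.05914078e-02,  1.17586489e-02,  8.81038943e-06]), 'tcp_pos': array([0.1429004 , 0.63335034, 0.23021311]), 'eef_rot': array([-3.13955283e+00, -4.19527018e-05,  2.91983596e+00]), 'ft_force': array([-0.69297553,  0.14894179, -0.68076852]), 'torque': array([ 0.04050329, -0.001736  , -0.01365706]), 'grip_force': 0.0, 'finger_gap': 0.0854447719280643}Traceback (most recent call last):
  File "<stdin>", line 4, in <module>
IndexError: too many indices for array: array is 1-dimensional, but 2 were indexed
```

View pics/scene0.png

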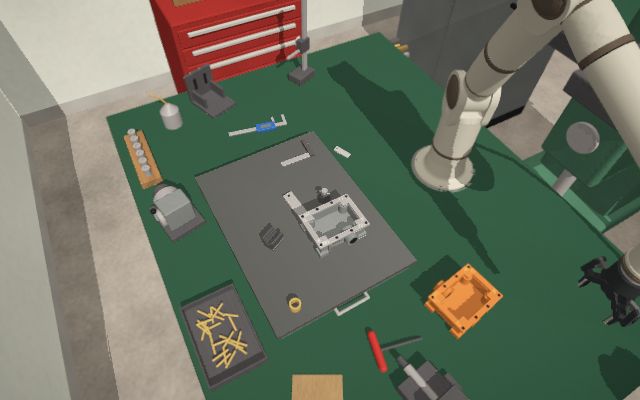

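The scene view shows the grey housing around (335,222) on the plate, what looks like the wedge at about (295,205), the V-block at (271,236), the bush at (295,305) and the square at (300,155). The "rotation" field isn't a matrix, so I'll check its format.

Run:
```python
from h import *
c=optics.camera('scene'); print({k:v for k,v in c.items() if k!='frame'})
c=optics.camera('wrist'); print({k:v for k,v in c.items() if k!='frame'})
```

```text
{'camera_matrix': array([[416.77395166,   0.        , 317.4759706 ],
       [  0.        , 416.77395166, 195.54558413],
       [  0.        ,   0.        ,   1.        ]]), 'dist_coeffs': array([-0.02295903,  0.        ,  0.        ,  0.        ,  0.        ]), 'eye': array([0.90102568, 0.64664145, 1.15152873]), 'rotation': array([ 0.64308757, -0.018231  ,  2.63896914])}
{'camera_matrix': array([[292.26768659,   0.        , 320.35158413],
       [  0.        , 292.26768659, 203.04108214],
       [  0.        ,   0.        ,   1.        ]]), 'dist_coeffs': array([0.00047193, 0.        , 0.        , 0.        , 0.        ]), 'tool_from_camera': array([[ 5.39298180e-04,  9.65699657e-01,  2.59661092e-01,
         6.58657870e-02],
       [ 9.99999852e-01, -5.39140706e-04, -7.18247982e-05,
         1.71268495e-03],
       [ 7.06326813e-05,  2.59661092e-01, -9.65699804e-01,
        -1.42626925e-01],
       [ 0.00000000e+00,  0.00000000e+00,  0.00000000e+00,
         1.00000000e+00]])}
```

```bash
sed -i "s/np.array(c\['rotation'\])/R.from_euler('xyz',c['rotation']).as_matrix()/" h.py
python3 - <<'E'
from h import *
for n in('scene','side'):
    c=snap(n,n+'1'); m=np.load(f'pics/{n}1.npz'); print(n,m['eye'],-m['rot'][:,2])
a=cv2.imread('pics/scene1.png')
cv2.imwrite('pics/crop1.png',cv2.resize(a[130:330,190:450],None,fx=3,fy=3,interpolation=cv2.INTER_CUBIC))
print(world('scene1',[(443,170),(315,133),(415,261),(279,337),(196,177),(295,205),(335,222)],.06))
E
```

```text
scene [0.90102568 0.64664145 1.15152873] [-0.30166058 -0.51847543 -0.80011507]
side [ 0.09959585 -1.00534502  0.84624544] [ 0.31946457  0.76605856 -0.5577604 ]
[[ 0.05230535  0.04670817  0.06      ]
 [ 0.3586469  -0.31766837  0.06      ]
 [ 0.35179793  0.28565131  0.06      ]
 [ 0.80055487  0.29659669  0.06      ]
 [ 0.81337269 -0.32144914  0.06      ]
 [ 0.57160081 -0.06133512  0.06      ]
 [ 0.49090412  0.05569598  0.06      ]]
```

View pics/crop1.png

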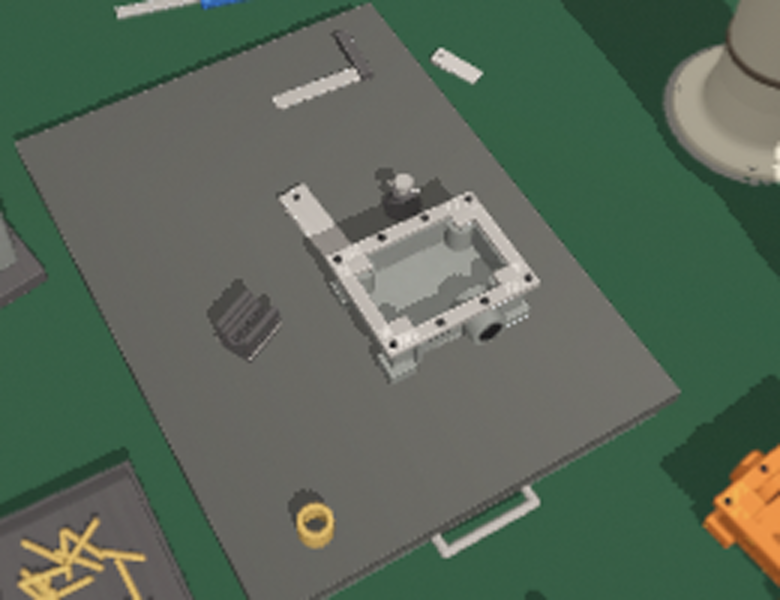

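View pics/side1.png

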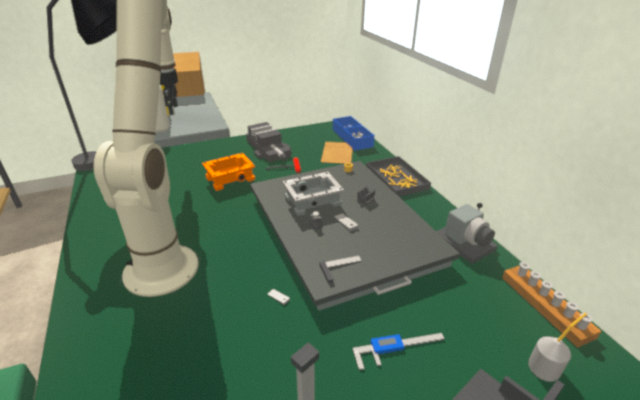

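Run:
```python
from h import *
f=lambda L:[(x/3+190-1/3,y/3+130-1/3) for x,y in L]
print(world('scene1',f([(337,258),(470,197),(530,278),(393,345)]),.13))
print(world('scene1',f([(280,194),(303,183),(338,226),(310,238)]),[.074,.074,.066,.066]))
print(world('scene1',f([(403,184),(245,320),(315,525)]),[.106,.098,.084]))
```

```text
[[0.59204265 0.02830224 0.13      ]
 [0.43727141 0.0255958  0.13      ]
 [0.43669193 0.13796001 0.13      ]
 [0.59122192 0.14038792 0.13      ]]
[[ 0.59083294 -0.10825373  0.074     ]
 [ 0.56228121 -0.10999562  0.074     ]
 [ 0.55272901 -0.0464238   0.066     ]
 [ 0.58608275 -0.04651642  0.066     ]]
[[ 0.47996748 -0.03691023  0.106     ]
 [ 0.69566714  0.03148428  0.098     ]
 [ 0.72832087  0.24609386  0.084     ]]
```

The crop shows the housing flange's corner holes at crop (337,258), (470,197), (530,278) and (393,345), with the boss at (490,328). That puts the short foot under (337,258), and the wedge lies at (280–338,183–238) with the jack at (403,184). In the side view, the orange housing is the look-alike. Next I'll go above the corner and look with the wrist camera.

```bash
cat >> h.py <<'E'
def go(p,yaw):
    s=readout.get_state(); A=R.from_euler('xyz',s['eef_rot'])
    d=A.inv().apply(np.array(p)-s['tcp_pos']); r=(A.inv()*R.from_euler('xyz',[np.pi,0,yaw])).as_rotvec(degrees=True)
    print('shift',d.round(4),'turn',r.round(2),'t',s['t'],'F',s['ft_force'].round(2))
E
python3 -c "
from h import *
go((.58,0.02,.28),np.pi/2)"
```

```text
shift [-0.5614 -0.5027 -0.0488] turn [-5.000e-02  3.000e-02  7.729e+01] t 0.25 F [-0.6  -0.52  0.22]
```

Call:
{"api": "arm_command", "payload": {
  "motion": [
    [-0.561,-0.503,-0.049,0,0,77.3,-1],
    [-0.561,-0.503,-0.049,0,0,77.3,-1],
    [-0.561,-0.503,-0.049,0,0,77.3,-1],
    [-0.561,-0.503,-0.049,0,0,77.3,-1],
    [-0.561,-0.503,-0.049,0,0,77.3,-1],
    [-0.561,-0.503,-0.049,0,0,77.3,-1],
    [-0.561,-0.503,-0.049,0,0,77.3,-1],
    [-0.561,-0.503,-0.049,0,0,77.3,-1],
    [-0.561,-0.503,-0.049,0,0,77.3,-1],
    [-0.561,-0.503,-0.049,0,0,77.3,-1],
    [-0.561,-0.503,-0.049,0,0,77.3,-1],
    [-0.561,-0.503,-0.049,0,0,77.3,-1]
  ]
}}

```text
t: 1.45
tcp_pos: [0.4907, 0.1444, 0.2707]
eef_rot: [3.141, -0.0, 1.571]
ft_force: [1.2, 1.2, 0.5]
finger_gap: 0.0
grip_force: 0.0
```

Call:
{"api": "arm_command", "payload": {
  "motion": [
    [-0.124,0.089,-0.01,0,0,0,-1],
    [-0.124,0.089,-0.01,0,0,0,-1],
    [-0.124,0.089,-0.01,0,0,0,-1],
    [-0.124,0.089,-0.01,0,0,0,-1],
    [-0.124,0.089,-0.01,0,0,0,-1],
    [-0.124,0.089,-0.01,0,0,0,-1],
    [-0.124,0.089,-0.01,0,0,0,-1]
  ]
}}

```text
t: 2.15
tcp_pos: [0.5781, 0.0243, 0.2801]
eef_rot: [-3.141, -0.001, 1.574]
ft_force: [-0.2, 0.3, 0.0]
finger_gap: -0.0
grip_force: 0.0
```

```bash
python3 -c "
from h import *
snap('wrist','w1'); go((.58,0.036,.20),np.pi/2)"
```

```text
shift [0.0118 0.0019 0.0801] turn [-0.03 -0.04  0.17] t 2.2 F [ 0.17 -0.23 -0.17]
```

View pics/w1.png

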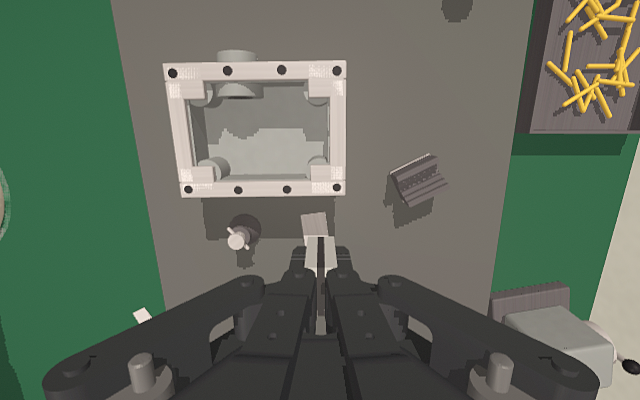

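The wrist view is up = +y and right = +x. The flange outer corners are at (163,64), (346,61), (345,194) and (182,197), and the wedge's thin end runs from (301,214) to (326,212), with its rear hidden by the fingers.

Run:
```python
from h import *
c=world('w1',[(163,64),(346,61),(345,194),(182,197)],.13); print(c, c.mean(0))
h=world('w1',[(172,73),(337,70),(336,187),(188,189)],.13); print(h,h.mean(0))
print(world('w1',[(301,214),(326,212),(306,239)],[.062,.062,.066]))
```

```text
[[0.43291586 0.14487517 0.13      ]
 [0.60119433 0.14795405 0.13      ]
 [0.60344432 0.02269596 0.13      ]
 [0.43535597 0.01889605 0.13      ]] [0.51822762 0.08360531 0.13      ]
[[0.44021528 0.13724312 0.13      ]
 [0.59307842 0.14031285 0.13      ]
 [0.59406251 0.03000686 0.13      ]
 [0.44251091 0.02736013 0.13      ]] [0.51746678 0.08373074 0.13      ]
[[ 0.55317739 -0.02001169  0.062     ]
 [ 0.58542921 -0.0171946   0.062     ]
 [ 0.55952062 -0.05292594  0.066     ]]
```

Call:
{"api": "arm_command", "payload": {
  "motion": [
    [0.012,0.005,0.05,0,0,0.2,-1],
    [0.012,0.005,0.1,0,0,0.2,-1],
    [0.012,0.005,0.13,0,0,0.2,-1],
    [0.012,0.005,0.141,0,0,0.2,-1],
    [0.012,0.005,0.141,0,0,0.2,-1],
    [0.012,0.005,0.145,0,0,0.2,-1],
    [0.012,0.005,0.148,0,0,0.2,-1],
    [0.012,0.005,0.15,0,0,0.2,-1],
    [0.012,0.005,0.151,0,0,0.2,-1],
    [0.012,0.005,0.151,0,0,0.2,-1]
  ]
}}

```text
t: 3.2
tcp_pos: [0.5843, 0.0341, 0.1297]
eef_rot: [3.141, -0.0, 1.567]
ft_force: [-0.1, -0.0, 1.0]
finger_gap: 0.0
grip_force: 0.6
```

Call:
{"api": "arm_command", "payload": {
  "motion": [
    [0,0,0.001,0,0,0,-1],
    [0,0,0.002,0,0,0,-1],
    [0,0,0.003,0,0,0,-1],
    [0,0,0.003,0,0,0,-1],
    [0,0,0.003,0,0,0,-1]
  ]
}}

```text
t: 3.7
tcp_pos: [0.5852, 0.033, 0.1271]
eef_rot: [3.139, 0.001, 1.566]
ft_force: [1.6, -3.5, 5.5]
finger_gap: 0.0
grip_force: 2.9
```

Call:
{"api": "arm_command", "payload": {
  "motion": [
    [0,0,0.001,0,0,0,-1],
    [0,0,0.002,0,0,0,-1],
    [0,0,0.002,0,0,0,-1],
    [0,0,0.002,0,0,0,-1]
  ]
}}

```text
t: 4.1
tcp_pos: [0.5849, 0.0336, 0.1248]
eef_rot: [3.14, 0.0, 1.567]
ft_force: [2.8, -3.7, 5.1]
finger_gap: 0.0002
grip_force: 2.9
```

```bash
python3 -c "
from h import *
snap('wrist','w2'); s=readout.get_state(); print(s['tcp_pos'],s['ft_force'])"
```

```text
[0.58487517 0.0336678  0.12483268] [ 2.36182566 -4.54786787  5.15771804]
```

Call:
{"api": "arm_command", "payload": {
  "motion": [
    [0,0,-0.003,0,0,0,-1],
    [0,0,-0.006,0,0,0,-1],
    [0,0,-0.015,0,0,0,-1],
    [0,0,-0.04,0,0,0,-1],
    [-0.04,-0.02,-0.05,0,0,0,-1],
    [-0.08,-0.045,-0.05,0,0,0,-1],
    [-0.105,-0.05,-0.04,0,0,0,-1],
    [-0.105,-0.05,-0.01,0,0,0,-1],
    [-0.105,-0.05,0.03,0,0,0,-1],
    [-0.105,-0.05,0.05,0,0,0,-1],
    [-0.105,-0.05,0.05,0,0,0,-1]
  ]
}}

```text
t: 5.25
tcp_pos: [0.5304, -0.0699, 0.0715]
eef_rot: [-3.135, -0.001, 1.568]
ft_force: [-0.8, 0.2, 0.5]
finger_gap: 0.0002
grip_force: 0.0
```

```bash
python3 -c "
from h import *
snap('scene','s2'); a=cv2.imread('pics/s2.png'); cv2.imwrite('pics/s2c.png',cv2.resize(a[170:280,250:400],None,fx=5,fy=5,interpolation=cv2.INTER_CUBIC)); go((.535,-.071,.0645),np.pi/2+.01)"
```

```text
shift [-0.0008  0.003   0.0087] turn [-0.22 -0.03 -0.76] t 5.3 F [ 0.25 -0.19  0.16]
```

View pics/s2c.png

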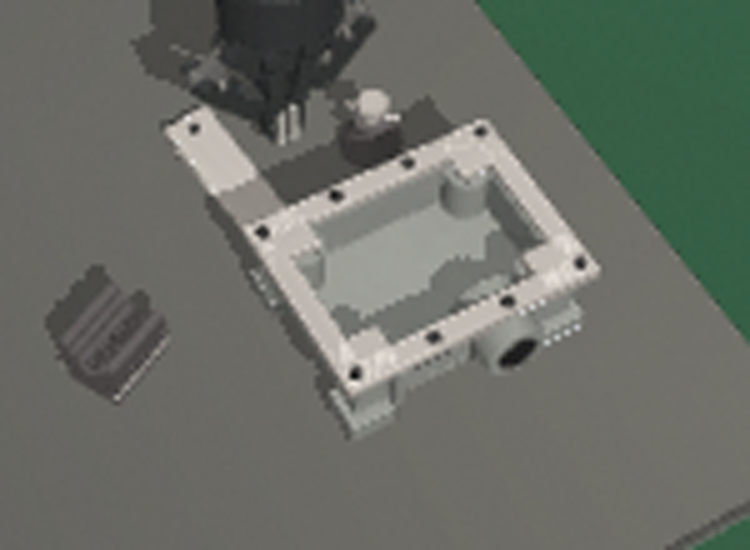

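The scene crop shows the shut fingertips at about (288,130), between the wedge (left edge (165,127) to (250,225)) and the jack at (370,115). The housing has settled back in place. Next I lower the fingers and push the wedge sideways towards +x.

Call:
{"api": "arm_command", "payload": {
  "motion": [
    [-0.001,0.003,0.004,0,0,-0.8,-1],
    [-0.001,0.003,0.0075,0,0,-0.8,-1],
    [-0.001,0.006,0.0075,0,0,-0.8,-1],
    [-0.001,0.009,0.0075,0,0,-0.8,-1],
    [-0.001,0.012,0.0075,0,0,-0.8,-1],
    [-0.001,0.014,0.0075,0,0,-0.8,-1],
    [-0.001,0.014,0.0075,0,0,-0.8,-1]
  ]
}}

```text
t: 6.0
tcp_pos: [0.548, -0.0717, 0.0669]
eef_rot: [3.141, 0.0, 1.581]
ft_force: [-0.2, -0.7, -0.5]
finger_gap: 0.0002
grip_force: 0.0
```

Call:
{"api": "arm_command", "payload": {
  "motion": [
    [0,0.003,0,0,0,0,-1],
    [0,0.005,0,0,0,0,-1],
    [0,0.005,0,0,0,0,-1]
  ]
}}

```text
t: 6.3
tcp_pos: [0.5526, -0.0717, 0.0666]
eef_rot: [-3.141, -0.0, 1.581]
ft_force: [0.1, -0.3, -0.3]
finger_gap: -0.0004
grip_force: 0.1
```

Call:
{"api": "arm_command", "payload": {
  "motion": [
    [0,0.001,0.0015,0,0,0,-1],
    [0,0.003,0.0015,0,0,0,-1],
    [0,0.005,0.0015,0,0,0,-1],
    [0,0.005,0.0015,0,0,0,-1]
  ]
}}

```text
t: 6.7
tcp_pos: [0.558, -0.0716, 0.0652]
eef_rot: [3.141, 0.0, 1.581]
ft_force: [-0.0, -0.1, 0.1]
finger_gap: -0.0003
grip_force: 0.1
```

```bash
python3 -c "
from h import *
snap('scene','s3'); a=cv2.imread('pics/s3.png'); b=cv2.imread('pics/s2.png'); cv2.imwrite('pics/s3c.png',np.hstack([cv2.resize(i[180:225,275:320],None,fx=8,fy=8,interpolation=cv2.INTER_CUBIC) for i in (b,a)]))
print(readout.get_state()['ft_force'])"
```

```text
[1.00646109 0.13054029 0.23547172]
```

View pics/s3c.png

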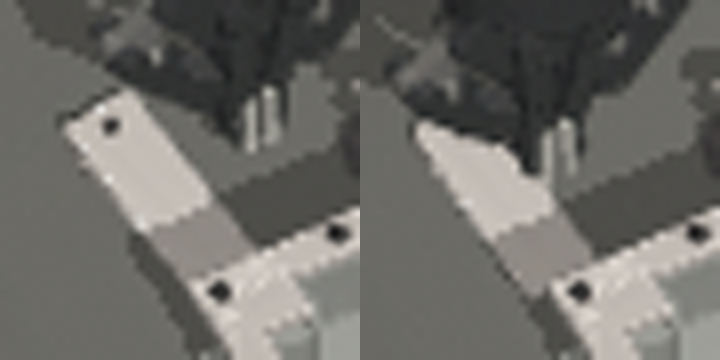

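The left panel is before and the right is after. The wedge's +x edge moved slightly to the left in the image (thick corner (65,130) → (55,125)), so the push is working. I'll measure the edge.

Run:
```python
from h import *
f=lambda L:[(x/8+275-.44,y/8+180-.44) for x,y in L]
for n,L in(('s2',[(65,128),(138,234),(185,290)]),('s3',[(55,126),(135,238),(178,297)])):
    w=world(n,f(L),[.074,.067,.0635]); d=w[-1]-w[0]; print(w.round(4), np.degrees(np.arctan2(-d[0],d[1])))
```

```text
[[ 0.5939 -0.1043  0.074 ]
 [ 0.5894 -0.0483  0.067 ]
 [ 0.5841 -0.0179  0.0635]] 6.438645075917154
[[ 0.597  -0.1071  0.074 ]
 [ 0.5913 -0.0471  0.067 ]
 [ 0.5881 -0.0162  0.0635]] 5.613572953362975
```

Call:
{"api": "arm_command", "payload": {
  "motion": [
    [0,0.003,0,0,0,0,-1],
    [0,0.005,0,0,0,0,-1],
    [0,0.005,0,0,0,0,-1],
    [0.005,-0.002,0,0,0,0,-1],
    [0.015,-0.002,0.0015,0,0,0,-1],
    [0.02,0.001,0.0022,0,0,0,-1],
    [0.02,0.004,0.0022,0,0,0,-1],
    [0.02,0.007,0.0022,0,0,0,-1],
    [0.02,0.008,0.0022,0,0,0,-1],
    [0.02,0.008,0.0022,0,0,0,-1]
  ]
}}

```text
t: 7.75
tcp_pos: [0.5656, -0.052, 0.063]
eef_rot: [3.141, 0.0, 1.581]
ft_force: [-0.3, 0.1, 0.0]
finger_gap: 0.0001
grip_force: 0.0
```

```bash
python3 -c "
from h import *
snap('scene','s4'); a=cv2.imread('pics/s4.png'); cv2.imwrite('pics/s4c.png',cv2.resize(a[180:225,270:330],None,fx=10,fy=10,interpolation=cv2.INTER_CUBIC))
print(readout.get_state()['ft_force'])"
```

```text
[-0.50955734 -0.00751964 -0.62566512]
```

View pics/s4c.png

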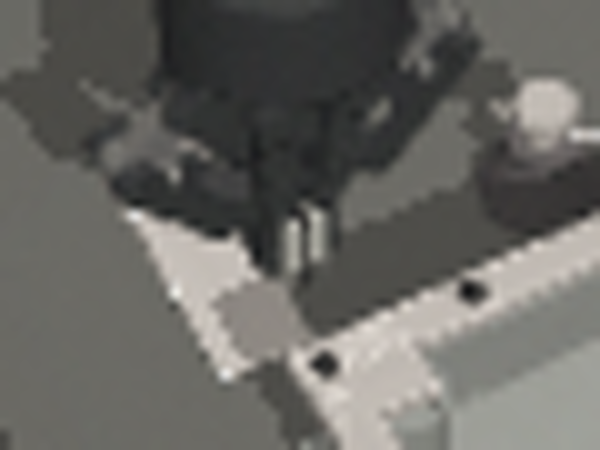

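The wedge has turned and moved +x: its +x edge now runs from about (125,212) to its thin corner at (228,380).

Run:
```python
from h import *
f=lambda L:[(x/10+270-.45,y/10+180-.45) for x,y in L]
w=world('s4',f([(125,212),(173,292),(228,380),(298,348)]),[.074,.068,.062,.062]); d=w[2]-w[0]; print(w.round(4), np.degrees(np.arctan2(-d[0],d[1])))
```

```text
[[ 0.6048 -0.0866  0.074 ]
 [ 0.6034 -0.0553  0.068 ]
 [ 0.6015 -0.0208  0.062 ]
 [ 0.5765 -0.0212  0.062 ]] 2.8493671172674713
```

```bash
python3 -c "
from h import *
go((.590,-.132,.066),1.571+.042)
print(world('scene1',[(308,154),(281,164)],.07))"
```

```text
shift [-0.0802  0.0237 -0.0029] turn [ 0.01  0.02 -1.86] t 7.8 F [-0.51 -0.01 -0.63]
[[ 0.43495334 -0.22920803  0.07      ]
 [ 0.53864118 -0.23157145  0.07      ]]
```

Call:
{"api": "arm_command", "payload": {
  "motion": [
    [0,-0.006,0,0,0,0,-1],
    [0,-0.008,-0.02,0,0,-1.9,-1],
    [-0.02,0,-0.05,0,0,-1.9,-1],
    [-0.05,0.024,-0.05,0,0,-1.9,-1],
    [-0.085,0.024,-0.05,0,0,-1.9,-1],
    [-0.085,0.024,-0.03,0,0,-1.9,-1],
    [-0.083,0.024,-0.01,0,0,-1.9,-1],
    [-0.081,0.024,-0.003,0,0,-1.9,-1],
    [-0.081,0.024,-0.003,0,0,-1.9,-1],
    [-0.081,0.024,-0.003,0,0,-1.9,-1]
  ]
}}

```text
t: 8.8
tcp_pos: [0.5904, -0.1321, 0.0665]
eef_rot: [3.141, 0.0, 1.615]
ft_force: [0.5, 0.2, -0.0]
finger_gap: -0.0
grip_force: 0.0
```

```bash
python3 -c "
from h import *
snap('scene','s5'); a=cv2.imread('pics/s5.png'); cv2.imwrite('pics/s5c.png',cv2.resize(a[170:225,260:330],None,fx=10,fy=10,interpolation=cv2.INTER_CUBIC))
s=readout.get_state();print(s['ft_force'],s['tcp_pos'],s['eef_rot'])"
```

```text
[ 0.01952643 -0.42864185  0.3780453 ] [ 0.59080512 -0.13224343  0.06695361] [3.14025345e+00 3.31103075e-04 1.61482872e+00]
```

View pics/s5c.png

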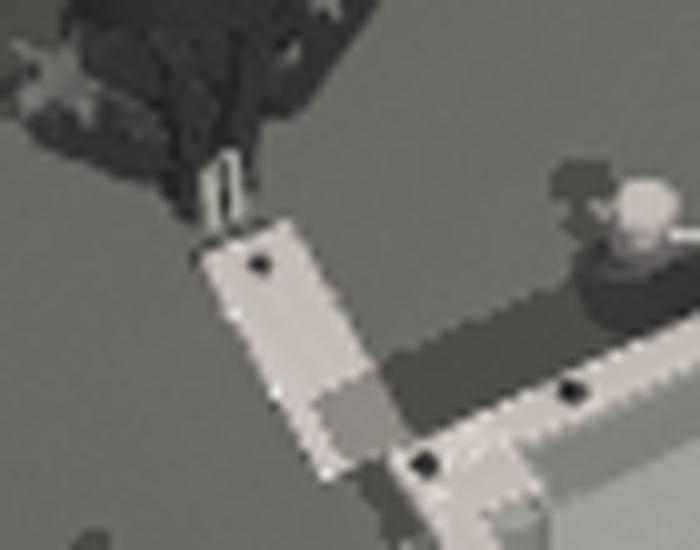

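The whole wedge is visible: thick-end corners at (200,257) and (290,220), thin-end corners at (326,481) and (400,440). The fingertips are behind it at (222,190).

Run:
```python
from h import *
f=lambda L:[(x/10+260-.45,y/10+170-.45) for x,y in L]
w=world('s5',f([(200,257),(290,220),(400,440),(326,481)]),[.074,.074,.062,.062]); print(w.round(4))
a=(w[0]+w[1])/2;b=(w[2]+w[3])/2;d=b-a; print(a,b,np.degrees(np.arctan2(-d[0],d[1])))
print((pix('s5',[readout.get_state()['tcp_pos']])-[260,170]+.45)*10)
```

```text
[[ 0.6023 -0.1101  0.074 ]
 [ 0.57   -0.11    0.074 ]
 [ 0.5746 -0.0237  0.062 ]
 [ 0.6022 -0.0207  0.062 ]]
[ 0.58612021 -0.11006389  0.074     ] [ 0.58839103 -0.02220514  0.062     ] -1.480556553644345
[[203.49285696 209.12261821]]
```

Call:
{"api": "arm_command", "payload": {
  "motion": [
    [0.004,-0.004,0,0,0,1.2,-1],
    [0.009,-0.004,0,0,0,1.2,-1],
    [0.015,-0.0035,0,0,0,1.2,-1],
    [0.021,-0.0035,0,0,0,1.2,-1],
    [0.027,-0.003,0,0,0,1.2,-1],
    [0.033,-0.003,0,0,0,1.2,-1],
    [0.039,-0.003,0,0,0,1.2,-1],
    [0.045,-0.0025,0,0,0,1.2,-1],
    [0.05,-0.0025,0,0,0,1.2,-1],
    [0.05,-0.0025,0,0,0,1.2,-1]
  ]
}}

```text
t: 9.85
tcp_pos: [0.5854, -0.0809, 0.0659]
eef_rot: [-3.141, -0.001, 1.595]
ft_force: [-0.3, 0.1, -0.5]
finger_gap: -0.0002
grip_force: 0.0
```

```bash
python3 -c "
from h import *
snap('scene','s6'); a=cv2.imread('pics/s6.png'); cv2.imwrite('pics/s6c.png',cv2.resize(a[180:240,265:345],None,fx=9,fy=9,interpolation=cv2.INTER_CUBIC))
s=readout.get_state();print(s['ft_force'],s['tcp_pos'],s['eef_rot'])"
```

```text
[-0.42913213 -0.61018798  0.44029617] [ 0.5853161  -0.08138712  0.06581334] [-3.14109410e+00 -7.48567755e-04  1.59451829e+00]
```

View pics/s6c.png

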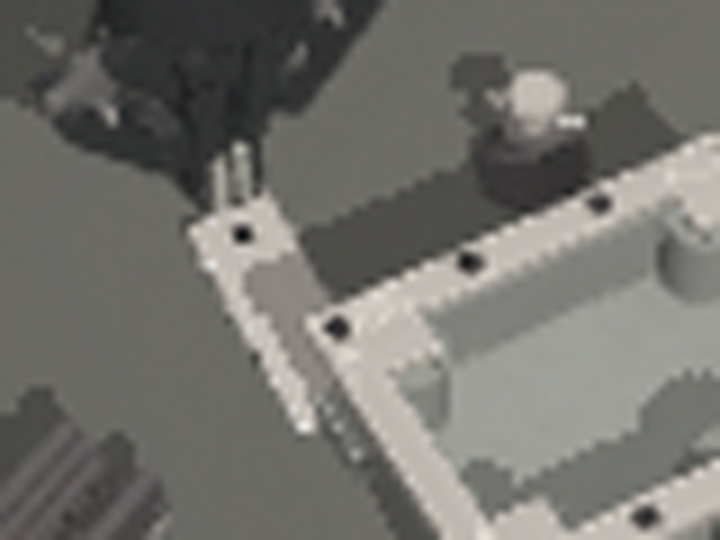

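The wedge is being pushed: its +x edge runs from (190,231) to the thin corner at (305,433), just short of the foot, which is visible at about (345,445).

Run:
```python
from h import *
f=lambda L:[(x/9+265-.44,y/9+180-.44) for x,y in L]
w=world('s6',f([(190,231),(270,195),(305,433),(352,462)]),[.074,.074,.062,.066]); print(w.round(4))
d=w[2]-w[0]; print(np.degrees(np.arctan2(-d[0],d[1])))
```

```text
[[ 0.6023 -0.0654  0.074 ]
 [ 0.5704 -0.0661  0.074 ]
 [ 0.6018  0.0216  0.062 ]
 [ 0.5941  0.0418  0.066 ]]
0.3433213130312731
```

Call:
{"api": "arm_command", "payload": {
  "motion": [
    [0.005,0,0,0,0,0,-1],
    [0.01,0,0,0,0,0,-1],
    [0.015,0,0,0,0,0,-1],
    [0.018,0,0,0,0,0,-1],
    [0.018,0,0,0,0,0,-1]
  ]
}}

```text
t: 10.4
tcp_pos: [0.585, -0.0634, 0.0659]
eef_rot: [-3.141, -0.001, 1.595]
ft_force: [0.7, 0.7, -0.8]
finger_gap: -0.0005
grip_force: 0.0
```

Call:
{"api": "arm_command", "payload": {
  "motion": [
    [0.001,0,0,0,0,0,-1],
    [0.002,0,0,0,0,0,-1],
    [0.003,0,0,0,0,0,-1]
  ]
}}

```text
t: 10.7
tcp_pos: [0.585, -0.0619, 0.0661]
eef_rot: [3.141, 0.0, 1.593]
ft_force: [0.4, -0.0, -0.1]
finger_gap: -0.0001
grip_force: 0.4
```

Call:
{"api": "arm_command", "payload": {
  "motion": [
    [0.001,0,0,0,0,0,-1],
    [0.002,0,0,0,0,0,-1],
    [0.003,0,0,0,0,0,-1]
  ]
}}

```text
t: 11.0
tcp_pos: [0.5849, -0.0586, 0.066]
eef_rot: [-3.142, 0.0, 1.593]
ft_force: [-0.6, 0.0, -0.7]
finger_gap: -0.0002
grip_force: 0.5
```

Call:
{"api": "arm_command", "payload": {
  "motion": [
    [0.001,0,0,0,0,0,-1],
    [0.002,0,0,0,0,0,-1],
    [0.003,0,0,0,0,0,-1]
  ]
}}

```text
t: 11.3
tcp_pos: [0.5849, -0.0554, 0.066]
eef_rot: [3.142, 0.0, 1.593]
ft_force: [0.1, 0.0, -0.1]
finger_gap: 0.0001
grip_force: 0.5
```

Call:
{"api": "arm_command", "payload": {
  "motion": [
    [0.001,0,0,0,0,0,-1],
    [0.002,0,0,0,0,0,-1]
  ]
}}

```text
t: 11.5
tcp_pos: [0.5848, -0.0534, 0.066]
eef_rot: [-3.142, -0.0, 1.593]
ft_force: [-0.2, -0.9, -0.4]
finger_gap: -0.0003
grip_force: 0.5
```

Call:
{"api": "arm_command", "payload": {
  "motion": [
    [0.001,0,0,0,0,0,-1],
    [0.002,0,0,0,0,0,-1]
  ]
}}

```text
t: 11.7
tcp_pos: [0.5848, -0.0514, 0.066]
eef_rot: [3.142, 0.0, 1.593]
ft_force: [0.9, -1.1, -0.7]
finger_gap: -0.0003
grip_force: 0.5
```

Call:
{"api": "arm_command", "payload": {
  "motion": [
    [0.001,0,0,0,0,0,-1],
    [0.002,0,0,0,0,0,-1]
  ]
}}

```text
t: 11.9
tcp_pos: [0.5848, -0.0494, 0.0661]
eef_rot: [3.142, 0.0, 1.593]
ft_force: [-0.3, -1.6, 0.2]
finger_gap: 0.0001
grip_force: 0.5
```

Call:
{"api": "arm_command", "payload": {
  "motion": [
    [0.001,0,0,0,0,0,-1],
    [0.0015,0,0,0,0,0,-1]
  ]
}}

```text
t: 12.1
tcp_pos: [0.5847, -0.0478, 0.066]
eef_rot: [-3.142, -0.0, 1.594]
ft_force: [0.1, -0.9, 0.6]
finger_gap: -0.0001
grip_force: 0.5
```

Call:
{"api": "arm_command", "payload": {
  "motion": [
    [0.001,0,0,0,0,0,-1],
    [0.002,0,0,0,0,0,-1]
  ]
}}

```text
t: 12.3
tcp_pos: [0.5846, -0.046, 0.066]
eef_rot: [-3.142, 0.0, 1.593]
ft_force: [0.3, -1.0, -0.4]
finger_gap: -0.0
grip_force: 0.5
```

Call:
{"api": "arm_command", "payload": {
  "motion": [
    [0.001,0,0,0,0,0,-1],
    [0.0015,0,0,0,0,0,-1]
  ]
}}

```text
t: 12.5
tcp_pos: [0.5846, -0.0443, 0.066]
eef_rot: [-3.142, -0.0, 1.594]
ft_force: [0.2, -0.1, 0.2]
finger_gap: 0.0
grip_force: 0.5
```

Call:
{"api": "arm_command", "payload": {
  "motion": [
    [0.001,0,0,0,0,0,-1],
    [0.0015,0,0,0,0,0,-1]
  ]
}}

```text
t: 12.7
tcp_pos: [0.5845, -0.0428, 0.066]
eef_rot: [-3.142, -0.0, 1.593]
ft_force: [-0.1, -1.2, 0.3]
finger_gap: -0.0002
grip_force: 0.5
```

Call:
{"api": "arm_command", "payload": {
  "motion": [
    [0.001,0,0,0,0,0,-1],
    [0.0015,0,0,0,0,0,-1]
  ]
}}

```text
t: 12.9
tcp_pos: [0.5845, -0.0414, 0.066]
eef_rot: [-3.142, -0.0, 1.593]
ft_force: [0.6, -1.0, 0.1]
finger_gap: 0.0002
grip_force: 0.6
```

Call:
{"api": "arm_command", "payload": {
  "motion": [
    [0.001,0,0,0,0,0,-1],
    [0.0015,0,0,0,0,0,-1]
  ]
}}

```text
t: 13.1
tcp_pos: [0.5845, -0.0405, 0.0661]
eef_rot: [3.141, 0.001, 1.593]
ft_force: [0.5, -3.5, 0.5]
finger_gap: 0.0004
grip_force: 1.4
```

Call:
{"api": "arm_command", "payload": {
  "motion": [
    [0.001,0,0,0,0,0,-1],
    [0.001,0,0,0,0,0,-1]
  ]
}}

```text
t: 13.3
tcp_pos: [0.5845, -0.0399, 0.066]
eef_rot: [3.142, 0.001, 1.593]
ft_force: [1.0, -3.2, -0.4]
finger_gap: -0.0002
grip_force: 2.1
```

Call:
{"api": "arm_command", "payload": {
  "motion": [
    [0.001,0,0,0,0,0,-1],
    [0.001,0,0,0,0,0,-1]
  ]
}}

```text
t: 13.5
tcp_pos: [0.5845, -0.0393, 0.0661]
eef_rot: [3.141, 0.001, 1.592]
ft_force: [0.8, -4.8, -0.2]
finger_gap: -0.0
grip_force: 2.8
```

Call:
{"api": "arm_command", "payload": {
  "motion": [
    [0,0,0,0,0,0,-1],
    [0,0,0,0,0,0,-1]
  ]
}}

```text
t: 13.7
tcp_pos: [0.5845, -0.0393, 0.066]
eef_rot: [3.141, 0.001, 1.592]
ft_force: [0.2, -5.1, -0.1]
finger_gap: 0.0003
grip_force: 2.7
```

Call:
{"api": "arm_command", "payload": {
  "motion": [
    [-0.008,0,0,0,0,0,-1],
    [-0.016,0,-0.02,0,0,0,-1],
    [-0.016,0,-0.06,0,0,0,-1],
    [-0.01,0,-0.1,0,0,0,-1],
    [0.03,0,-0.1,0,0,0,-1],
    [0.074,0,-0.1,0,0,0,-1],
    [0.074,0,-0.085,0,0,0,-1],
    [0.074,0,-0.074,0,0,0,-1],
    [0.074,0,-0.07,0,0,0,-1],
    [0.074,0,-0.07,0,0,0,-1]
  ]
}}

```text
t: 14.7
tcp_pos: [0.5819, 0.0344, 0.1348]
eef_rot: [-3.139, 0.001, 1.591]
ft_force: [-1.0, 0.3, -0.0]
finger_gap: -0.0
grip_force: 0.0
```

```bash
python3 -c "
from h import *
snap('wrist','w3'); snap('scene','s7'); a=cv2.imread('pics/s7.png'); cv2.imwrite('pics/s7c.png',cv2.resize(a[180:240,265:345],None,fx=9,fy=9,interpolation=cv2.INTER_CUBIC))
s=readout.get_state();print(s['ft_force'],s['tcp_pos'],s['eef_rot'])"
```

```text
[0.26503272 0.16755232 0.02509038] [0.58290585 0.03458416 0.13599159] [-3.14130144e+00  3.64472322e-04  1.59121072e+00]
```

View pics/s7c.png

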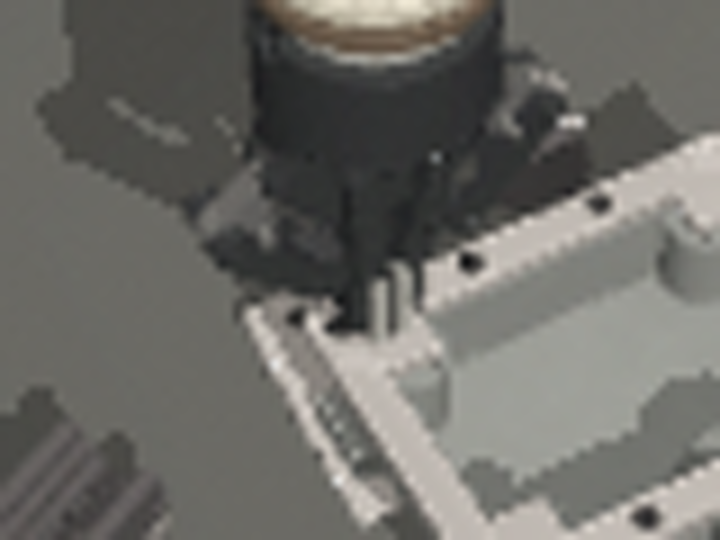

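The housing holes at (470,262) and (598,202) are unchanged. The wedge is under the foot, with its thick corner at about (245,312) and its thin corner at about (372,525). Now I press.

Call:
{"api": "arm_command", "payload": {
  "motion": [
    [0,0,0.003,0,0,0,-1],
    [0,0,0.005,0,0,0,-1],
    [0,0,0.006,0,0,0,-1],
    [0,0,0.007,0,0,0,-1],
    [0,0,0.007,0,0,0,-1]
  ]
}}

```text
t: 15.3
tcp_pos: [0.5828, 0.0357, 0.13]
eef_rot: [3.141, -0.0, 1.593]
ft_force: [-2.9, -0.9, 6.4]
finger_gap: 0.0001
grip_force: 3.6
```

Run:
```python
from h import *
f=lambda L:[(x/9+265-.44,y/9+180-.44) for x,y in L]
w=world('s7',f([(245,312),(372,525)]),[.074,.062]); print(w.round(4))
d=w[1]-w[0]; print(np.degrees(np.arctan2(-d[0],d[1])))
```

```text
[[ 0.6007 -0.0254  0.074 ]
 [ 0.5987  0.0649  0.062 ]]
1.3137515821034795
```

Call:
{"api": "arm_command", "payload": {
  "motion": [
    [0,0,0.001,0,0,0,-1],
    [0,0,0.002,0,0,0,-1],
    [0,0,0.002,0,0,0,-1],
    [0,0,0.002,0,0,0,-1],
    [0,0,0.002,0,0,0,-1]
  ]
}}

```text
t: 15.8
tcp_pos: [0.583, 0.0357, 0.1298]
eef_rot: [3.141, -0.0, 1.593]
ft_force: [-7.2, -1.8, 18.9]
finger_gap: 0.0
grip_force: 9.7
```

Call:
{"api": "arm_command", "payload": {
  "motion": [
    [0,0,-0.003,0,0,0,-1],
    [0,0,-0.008,0,0,0,-1],
    [0,0,-0.008,0,0,0,-1],
    [0,0,-0.008,0,0,0,-1],
    [0,0,-0.008,0,0,0,-1],
    [0,0,-0.005,0,0,0,-1],
    [0,0,-0.002,0,0,0,-1],
    [0,0,-0.001,0,0,0,-1],
    [0,0,-0.001,0,0,0,-1],
    [0,0,-0.001,0,0,0,-1],
    [0,0,-0.001,0,0,0,-1]
  ]
}}

```text
t: 16.9
tcp_pos: [0.583, 0.0359, 0.1299]
eef_rot: [3.141, -0.0, 1.593]
ft_force: [-6.8, -1.2, 16.4]
finger_gap: 0.0004
grip_force: 8.1
```

Call:
{"api": "arm_command", "payload": {
  "motion": [
    [0,0,-0.004,0,0,0,-1],
    [0,0,-0.02,0,0,0,-1],
    [0,0,-0.06,0,0,0,-1],
    [0,0,-0.1,0,0,0,-1],
    [0,0,-0.12,0,0,0,-1],
    [0,0,-0.12,0,0,0,-1],
    [0,0,-0.12,0,0,0,-1]
  ]
}}

```text
t: 17.6
tcp_pos: [0.5826, 0.0361, 0.2477]
eef_rot: [-3.142, -0.0, 1.594]
ft_force: [-0.5, 0.8, -0.7]
finger_gap: 0.0
grip_force: 0.0
```

Run:
```python
from h import *
snap('scene','s8'); a,b=[cv2.imread(f'pics/{n}.png').astype(int) for n in('scene1','s8')]
d=(abs(a-b).max(2)>25); print('housing change px',d[205:250,322:368].sum())
print(bot.hand_in())
```

```text
housing change px 33
the job is handed in; nothing more can be done
None
```

The wedge is in place under the short foot and the job is handed in (no verdict was returned). The corner first sank about 5 mm under a 5 N press. I pushed the wedge in to about 5 N, and the same corner then held about 19 N with only 0.2 mm of give.

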